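# Press the end cap home with the bench clamp, then release the jaw

## Robot

A 6-joint arm with a two-finger parallel gripper is mounted at the origin on the work surface. World frame = base frame: x ahead of the robot, y to its left, z up, the work surface at z = 0. Lengths are in mm, angles in rad, forces in N, time in s.
With the tool pointing down it reaches from about 400 to 925 mm from the base axis. Payload 12.5 kg.
Tool frame: the origin (TCP) lies midway between the tips of the shut fingers; the grasp point (between the pads) lies 19 mm behind it (env.grip_depth is the distance from the TCP to the grasp point, in mm); z points along the fingers, y is the line along which they close (so a half turn about z gives the same grasp; the last joint's range is limited). The gripper opens to 95 mm and grips with 3 to 60 N. Pads are 20 mm wide; open, the fingers measure 119 mm over their backs; the gripper's body (75 mm by 180 mm) begins 59 mm behind the grasp point.
Start: joints at [1.241, 0.491, 1.559, -0, 1.092, -0.106], TCP at [138.692, 609.435, 214.661] pointing down, gripper open.
Joint ranges: [-3.1, 3.1], [-0.84, 2.19], [0.05, 2.79], [-1.13, 4.28], [0.06, 2.93], [-2.69, 2.69]. Speed limits (rad/s): [2.22, 2.22, 2.79, 3.14, 3.14, 3.14].

## Interface

Orientations are given as [roll, pitch, yaw] about the fixed x, y, z axes, in that order (R = Rz(yaw) Ry(pitch) Rx(roll)).
In Python, from cell import monitor, viewer, order, env gives the robot as it stands.
- The arm moves only by the tool move_arm, never from a script. Its argument "moves" is one flat list of numbers, 4 for each row, row after row: the shift along the tool's x, y, z normalised to -1 to 1, where 1 is 0.15 m, then the turn about the tool's z normalised to -1 to 1, where 1 is pi/2 rad. A call has 1 to 10 rows; each row shifts and turns the commanded pose from where the row before left it, along the tool's axes as they then stand; what a row does not reach is not made up. A row lasts 1/8 s, in which the tool goes at most 62.5 mm and 10.7 degrees, less where a joint would pass 70% of its speed; a pose out of reach is approached as far as the arm can. A call with a number of a shift or a turn outside -1 to 1 is refused whole. A call with a gripper value outside its range is refused whole. "claw" is the finger opening in mm, from 0 to 95.1, set as the call begins (left out, the last holds). The fingers move at their own pace and stop on an object; the grip force is fixed at half the most. Time passes only in rows, so rows that do not move let the fingers close. It gives the time, the measured TCP pose, the force, the opening and the grip force at its end, in the units of the state.
- monitor.state(): the state, without advancing time (a new reading comes with each control period).
- viewer.read_camera(name): name is "scene" or "top"; returns the picture (400x640x3 uint8, red, green, blue); there is no depth.
- viewer.camera_info(name): a dict with "K" (3x3 intrinsics, pixels), "camera_from_world" (4x4, takes a point from world to camera coordinates). Camera axes: x right, y down, z forward; pixel columns grow to the right and rows downward; lengths in mm; the calibration is good to about 2 mm. A picture is of the moment at which its call begins. camera_info takes no time and is no camera call.
- order.job_done(): hands the job in; it is judged then, once.
The state is a dict: "t": time; "joints": joint angles; "qvel": joint speeds; "tau": joint torques, N m; "eef_pos": TCP position; "tcp_rot": TCP orientation; "ft_force": force on the tool from outside, world axes, zero at the start; "moment": the same for the moment, N m; "opening": opening from 0.0 (shut) to 1.0 (fully open); "grip_force": force on a finger pad.
Only numpy, scipy, OpenCV 4.12 (cv2) and the standard library are available. Lean on these libraries where they do the work, as an engineer would, in place of code of your own. Each camera call takes 0.05 s, during which the arm holds its last target. There are 200 camera calls.

## Task

Squeeze the bench clamp's orange trigger again and again until its jaw has pressed the dark end cap fully home on the wooden box, leaving the jaw and the cap to the mechanism meanwhile. Then press the red release lever all the way down, leave it down, and slide the jaw fully back by its black knob, so that the box is free to come out. Do not knock the magnifier that hangs over the handle, and leave the dropper bottle, tub, tin and brush where they are.

Things in the scene. Friction and masses are not known exactly. Their poses are not given: they have to be found in the camera images.
- clamp: Blue clamp fixed on a wooden board (150 x 405 x 12 mm). Origin on the table top (z 0). y runs along the clamp's rod, from housing to box; x away from the robot, z up (yaw within 0.3 rad). Offsets (x, y, z) in all entries are in this frame, in mm. Housing: x -14 to 98, y -50 to 43, top at z 78 (82 at x < 38).
- handle (a point): Fixed black handle: a level bar y -42 to -26, z 46 to 74, sticking out of the housing towards the robot to x -105; free table below. The point lies in it at (-85, -34, 60). Handle and trigger together measure 59 mm across here when released (y -42 to 17), 34 mm when squeezed (y -42 to -8).
- trigger (a joint): Orange trigger, a bar 14 wide, z 45 to 75, on the handle's +y side, 105 long from its upright pivot at (0, 0, 60) towards the robot. 0 released; 0.30 rad fully squeezed towards the handle (-y), a stop. Springs back (2.5 to 5 N at the pad). Each full squeeze and full release advances the jaw 10 mm (half squeezes may not catch); pushing the cap takes about 15 N at the pad.
- trigger_pad (a point): Point in the trigger's bar, half-way up, where fingers squeeze it, 85 mm from the pivot. Released it lies at (-85, 8.5, 60); it moves 25 mm towards -y when squeezed.
- jaw: Sliding jaw on a ribbed rod, with an upright black knob 16 mm in diameter, z 86 to 122. Origin: middle of the knob, at (71, 86 + travel, 104). Travel 0 = fully back (a stop), 45 = cap home. Orange pad 44 wide, z 33 to 79, front face 14 ahead (+y) of the origin. A catch stops it sliding back over more than one 10 mm notch until the release lever is down; then it slides with about 4 N.
- cap: Dark wooden end cap, a plate 70 x 8 x 72 mm with a plug tight in the box's open end. Origin: middle of the top edge of the face that the jaw pushes, at (71, 145 - gap, 84). gap = how far it still stands off the box: 0 is fully home (a hard stop), 8 to 22 mm at the start. Takes about 16 N to push and stays where it is pushed.
- box_end (a point): Pale wooden box, 70 wide, 100 long, top at z 84, fixed against a blue end stop (y 253 to 271, top at z 112). The point is the middle of the top edge of its open end, at (71, 153, 84), which meets the cap's plate when the cap is home.
- lever (a joint): Red release lever on top of the housing, pivot at (71, 30, 86), a bar 18 wide that rises from the pivot towards -y. 0 = up (jaw held), 0.60 rad = pressed fully down, nearly level (jaw free). It takes about 3 N at the tip and stays where it is left.
- lever_tip (a point): Upper face of the lever's tip (22 x 16 mm), 66 mm from the pivot. Up it lies at (71, -24, 124), pressed down at (71, -36, 87).
- magnifier: Fixed magnifier: level white ring, outer diameter 92 mm, with a clear lens, z 153 to 163, centred straight above the origin, about (-40, -12) in the clamp's frame. It hangs over handle and trigger, so the gripper must come in below it from the robot's side, tilted about 35 degrees. From the ring a brass rod runs 165 mm to -y, to a 12 mm brass post on a round foot. Axes as the clamp's.
- dropper_mid (a point): Amber dropper bottle, 38 mm in diameter, 85 mm high, standing; the point is half-way up. A bystander.
- tub_mid (a point): White plastic tub, about 72 mm wide at the rim, 75 mm high, standing; the point is half-way up. A bystander.
- tin_mid (a point): Red tin, 64 mm in diameter, 50 mm high, standing; the point is half-way up. A bystander.
- brush_grip (a point): Red-handled brush, 170 mm long, lying on the table; the point is on its handle. A bystander.

How it is judged:
By the outcome, as a careful person would: the job done as asked, in the order asked, and still so for the second after the job is handed in, with the robot touching nothing.
It also fails if it takes over 62 s, if anything falls off the work surface, if the arm or the gripper's body presses on something with over 40 N, if the wrist force passes 120 N, or if a joint passes its speed limit or range.

## Working session

There is one attempt and no reset: what is moved stays moved. The work goes in short steps, Python scripts to look and compute and a tool call to move; the robot and the scene stay as the last step left them, time stands still between calls to the robot, and variables do not carry over. Pictures are saved under pics/ and viewed, at most 10 in all, crops included, and the job is handed in when it is done.

Besides the shell and the picture viewer there is one more tool, called after "Request:" as name(argument=value, ...) on one line, values as JSON. move_arm: Moves the arm, as the interface text tells. Scaled input: -1 to 1 covers 0.15 m each way for a shift and pi/2 rad each way for a turn. Its arguments: {"type":"object","properties":{"moves":{"type":"array"},"claw":{"type":"number"}},"required":["moves"]}

```bash
ls; mkdir -p pics; python3 - <<'E'
from cell import monitor, viewer, order, env
import cv2
print(monitor.state())
for n in("scene","top"):
    im=viewer.read_camera(n); cv2.imwrite(f"pics/{n}0.png",im[:,:,::-1]); i=viewer.camera_info(n); print(n,i)
E
```

```text
pics
{'t': 0.0, 'joints': array([ 1.24138307e+00,  4.91569858e-01,  1.55944921e+00, -3.41981444e-05,
        1.09172033e+00, -1.05566788e-01]), 'qvel': array([ 5.77911549e-05,  1.32381027e-03,  8.55038215e-04, -8.59010287e-04,
       -2.90855583e-04,  1.69284593e-03]), 'tau': array([ 1.90811013e-03, -6.12634778e+01, -2.58185828e+01,  6.92814798e-02,
        4.82098258e-02, -8.48962645e-05]), 'eef_pos': array([138.6229311 , 609.1765777 , 214.05543893]), 'tcp_rot': array([-3.14044910e+00, -9.06721804e-05,  2.91776191e+00]), 'ft_force': array([ 0.21012814,  0.04103889, -0.01277796]), 'moment': array([-0.0068249 ,  0.02123018, -0.05421782]), 'grip_force': 0.0, 'opening': 1.003237163211968}
scene {'K': array([[483.40261722,   0.        , 319.75333516],
       [  0.        , 483.40261722, 203.33642675],
       [  0.        ,   0.        ,   1.        ]]), 'camera_from_world': array([[-8.28756261e-01,  5.59250412e-01, -2.00508267e-02,
         4.85854341e+02],
       [ 3.17438652e-01,  4.40302517e-01, -8.39860939e-01,
        -1.24881569e+02],
       [-4.60864147e-01, -7.02404919e-01, -5.42431164e-01,
         1.34188234e+03],
       [ 0.00000000e+00,  0.00000000e+00,  0.00000000e+00,
         1.00000000e+00]])}
top {'K': array([[407.1275995 ,   0.        , 321.70612785],
       [  0.        , 407.1275995 , 201.68151763],
       [  0.        ,   0.        ,   1.        ]]), 'camera_from_world': array([[ 2.75005680e-02, -9.98740691e-01,  4.19613018e-02,
        -6.49925706e+00],
       [-9.82064329e-01, -3.48266890e-02, -1.85301796e-01,
         6.28390352e+02],
       [ 1.86529817e-01, -3.61127931e-02, -9.81785360e-01,
         9.00475552e+02],
       [ 0.00000000e+00,  0.00000000e+00,  0.00000000e+00,
         1.00000000e+00]])}
```

View pics/scene0.png

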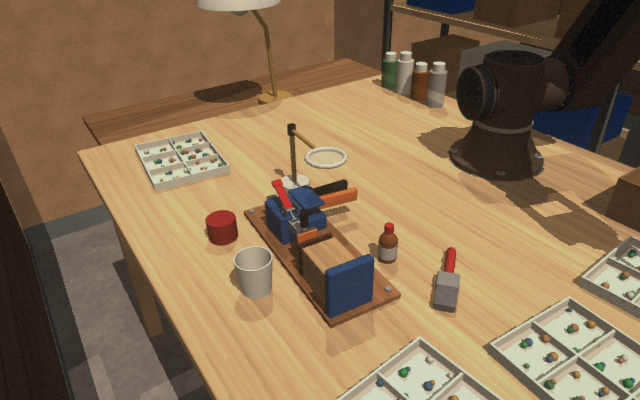

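View pics/top0.png

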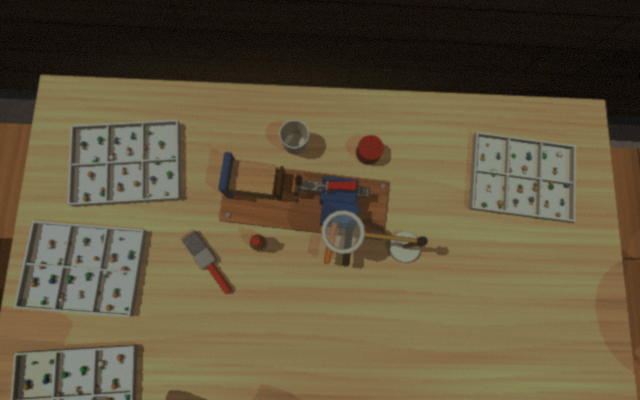

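The scene picture shows the clamp around (310,230), with the magnifier ring at (326,157). In the top picture the ring is at (343,232), the lever at (342,186) and the box at (255,180). Next I'll enlarge both.

```bash
python3 - <<'E'
import cv2
a=cv2.imread("pics/scene0.png")[140:320,230:410]; b=cv2.imread("pics/top0.png")[140:275,210:440]
cv2.imwrite("pics/s1.png",cv2.resize(a,None,fx=3.3,fy=3.3,interpolation=cv2.INTER_CUBIC))
cv2.imwrite("pics/t1.png",cv2.convertScaleAbs(cv2.resize(b,None,fx=3.4,fy=3.4,interpolation=cv2.INTER_CUBIC),alpha=1.6))
E
```

```text
(no output)
```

View pics/s1.png

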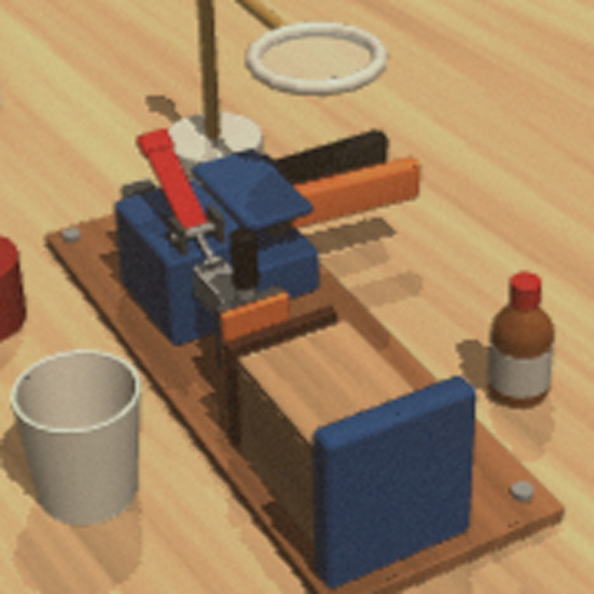

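View pics/t1.png

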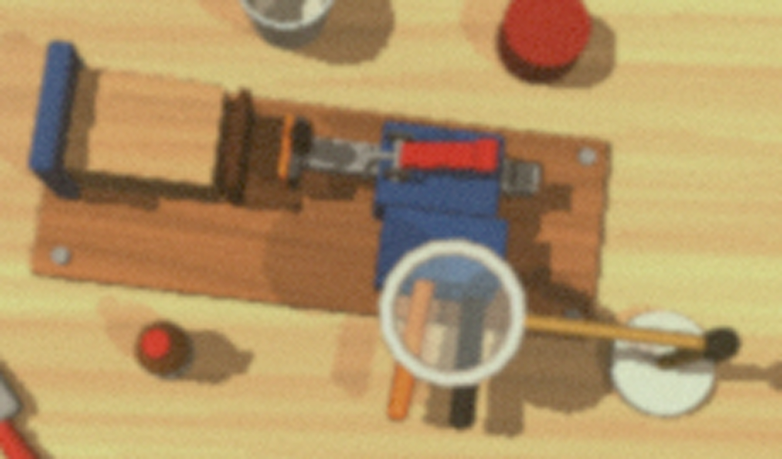

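Pixel positions in the enlarged crops:

| Feature | Scene crop | Top crop |
|---|---|---|
| Ring centre | (316,58) | (452,312) |
| Lever tip | (155,137) | (485,155) |
| Knob top | (244,235) | (300,130) |
| Trigger end | (415,163) | (397,415) |
| Handle end | (382,136) | (462,424) |

I'll fit the clamp pose to these.

```bash
cat > h.py <<'E'
import numpy as np
from cell import monitor, viewer, order, env
from scipy.optimize import least_squares
from scipy.spatial.transform import Rotation as R
info={n:viewer.camera_info(n) for n in("scene","top")}
def proj(n,P):
    i=info[n]; c=i["camera_from_world"]@np.append(P,1); p=i["K"]@c[:3]; return p[:2]/p[2]
def w(p,P):
    c,s=np.cos(p[2]),np.sin(p[2]); return np.array([p[0]+c*P[0]-s*P[1],p[1]+s*P[0]+c*P[1],P[2]])
E
python3 - <<'E'
from h import *
ob=[("s",316,58,(-40,-12,158)),("t",452,312,(-40,-12,158)),("s",155,137,(71,-24,124)),("t",485,155,(71,-24,124)),
("s",244,237,(71,86,122)),("t",300,130,(71,86,122)),("s",415,163,(-104,10.5,75)),("t",397,415,(-104,10.5,75)),
("s",382,136,(-105,-34,74)),("t",462,424,(-105,-34,74)),("t",52,108,(71,262,112)),("t",221,137,(71,153,84)),("t",243,147,(71,145,84))]
def px(o): return ("scene",np.array(o[1:3])/3.3+[230,140]) if o[0]=="s" else ("top",np.array(o[1:3])/3.4+[210,140])
def f(p):
    r=[]
    for k,o in enumerate(ob):
        P=np.array(o[3],float)
        if k in(4,5):P[1]+=p[3]
        if k==12:P[1]-=p[4]
        n,q=px(o); r+=list(proj(n,w(p,P))-q)
    return r
s=least_squares(f,[600,0,0,0,10],loss="soft_l1",x_scale=[10,10,.1,10,10])
print(s.x.round(3)); print(np.round(f(s.x),1).reshape(-1,2))
E
```

```text
[ 5.87774e+02 -2.13560e+01 -8.40000e-02  1.14980e+01  9.04600e+00]
[[-0.  -0.1]
 [ 0.4  0.2]
 [-0.1  1.1]
 [-0.3 -0.8]
 [-0.  -0.6]
 [-0.3  0.2]
 [ 0.4 -1.7]
 [ 0.3  1. ]
 [ 0.2 -1.8]
 [ 0.7  1. ]
 [-0.6 -0.9]
 [-0.8 -0.7]
 [ 0.1 -2.8]]
```

The fit is good, with residuals around 1 px: clamp at (588, -21), yaw -0.084, jaw travel about 11 mm. Next I'll turn the tool to the clamp axes and lift, which also shows how the rows behave.

Request:
move_arm(moves=[0,0,0,-0.089,0,0,-0.4,0,0,0,-0.4,0,0,0,-0.4,0])

```text
t: 0.6
eef_pos: [138.6, 609.1, 396.3]
tcp_rot: [-3.141, -0.0, 3.058]
ft_force: [0.6, 0.7, -0.2]
opening: 0.997
grip_force: 0.0
```

Request:
move_arm(moves=[-0.264,-0.295,0,0,-0.264,-0.295,0,0,-0.264,-0.295,0,0,-0.264,-0.295,0,0,-0.264,-0.295,0,0,-0.264,-0.295,0,0,-0.264,-0.295,0,0,-0.264,-0.295,0,0,-0.264,-0.295,0,0,-0.264,-0.295,0,0])

```text
t: 1.85
eef_pos: [497.0, 133.4, 394.5]
tcp_rot: [3.141, -0.0, 3.057]
ft_force: [-0.5, 0.7, -0.0]
opening: 1.0
grip_force: 0.0
```

Request:
move_arm(moves=[-0.264,-0.295,0,0,-0.264,-0.295,0,0,-0.264,-0.295,0,0,-0.264,-0.295,0,0,-0.4,0,0,0,-0.4,0,0,0,-0.4,0,0,0,-0.4,0,0,0])

```text
t: 2.85
eef_pos: [852.3, -73.0, 396.0]
tcp_rot: [3.141, -0.002, 3.058]
ft_force: [1.2, 0.0, 0.4]
opening: 0.996
grip_force: 0.0
```

Now I'll push towards the limit of reach, to see whether the tool tilts there.

Request:
move_arm(moves=[-0.4,0,0,0,-0.4,0,0,0,-0.4,0,0,0,-0.4,0,0,0])

```text
t: 3.35
eef_pos: [936.8, -80.0, 334.6]
tcp_rot: [3.141, 0.103, 3.058]
ft_force: [-0.7, 0.2, 0.4]
opening: 1.0
grip_force: 0.0
```

The tool does tilt outward at the limit (pitch +0.10), and the tilt persists. I'll keep going towards about 0.6.

Request:
move_arm(moves=[-0.4,0,0,0,-0.4,0,0,0])

```text
t: 3.6
eef_pos: [966.1, -82.4, 311.5]
tcp_rot: [3.142, 0.171, 3.058]
ft_force: [-0.7, -0.3, 0.3]
opening: 0.999
grip_force: 0.0
```

Request:
move_arm(moves=[0,0,0,0])

```text
t: 3.72
eef_pos: [965.6, -82.4, 310.6]
tcp_rot: [3.141, 0.169, 3.058]
ft_force: [0.3, 0.3, -0.2]
opening: 1.0
grip_force: 0.0
```

Request:
move_arm(moves=[-0.4,0,0,0,-0.4,0,0,0,-0.4,0,0,0,-0.4,0,0,0,-0.4,0,0,0,-0.4,0,0,0])

```text
t: 4.47
eef_pos: [1033.5, -87.9, 297.7]
tcp_rot: [-3.141, 0.385, 3.058]
ft_force: [-0.7, 0.2, 0.3]
opening: 1.002
grip_force: 0.0
```

Request:
move_arm(moves=[-0.4,0,0,0,-0.4,0,0,0,-0.4,0,0,0,-0.4,0,0,0,-0.4,0,0,0,-0.4,0,0,0])

```text
t: 5.22
eef_pos: [1073.4, -91.0, 352.9]
tcp_rot: [-3.141, 0.599, 3.058]
ft_force: [0.1, 0.7, 0.2]
opening: 0.998
grip_force: 0.0
```

The tilt is 0.599 rad, which is what I want. Now I'll come back over the clamp at this height.

Request:
move_arm(moves=[0.32,0.003,-0.218,0,0.32,0.003,-0.218,0,0.32,0.003,-0.218,0,0.32,0.003,-0.218,0,0.32,0.003,-0.218,0,0.32,0.003,-0.218,0,0.32,0.003,-0.218,0,0.32,0.003,-0.218,0,0.32,0.003,-0.218,0], claw=95)

```text
t: 6.35
eef_pos: [623.7, -50.7, 358.6]
tcp_rot: [-3.141, 0.599, 3.059]
ft_force: [0.8, -0.4, -0.1]
opening: 0.997
grip_force: 0.0
```

```bash
python3 - <<'E'
from h import *
s=monitor.state();print(s['t'],s['joints'].round(3),s['eef_pos'].round(1),s['tcp_rot'].round(3))
E
```

```text
6.35 [-0.22   0.174  1.774  0.136  0.603 -1.796] [623.7 -50.7 358.6] [-3.141  0.599  3.059]
```

Request:
move_arm(moves=[0.393,0.002,0.05,0,0.393,0.002,0.05,0,0.393,0.002,0.05,0,0.393,0.002,0.05,0,0,0,0,0])

```text
t: 6.98
eef_pos: [470.5, -33.2, 220.4]
tcp_rot: [3.131, 0.599, 3.059]
ft_force: [0.4, 0.4, 0.2]
opening: 1.0
grip_force: 0.0
```

```bash
cat >>h.py <<'E'
CP=[587.77,-21.36,-0.084]
def st():
    s=monitor.state();p=s['eef_pos'];d=p[:2]-CP[:2];c,q=np.cos(CP[2]),np.sin(CP[2])
    print(s['t'],'q',s['joints'].round(3),'clampTCP',np.round([c*d[0]+q*d[1],-q*d[0]+c*d[1],p[2]],1),s['tcp_rot'].round(3),s['ft_force'].round(1),s['opening'])
E
python3 -c "from h import *;st()"
```

```text
6.975 q [-0.283  0.117  2.292  0.712  0.189 -2.44 ] clampTCP [-115.9  -21.6  220.4] [3.131 0.599 3.059] [0.4 0.4 0.2] 1.0003234783550483
```

The wrist is near its limit (j6 = -2.44). I'll make a half turn about tool z, which gives the same grasp.

Request:
move_arm(moves=[0,0,0,0.1176,0,0,0,0.1176,0,0,0,0.1176,0,0,0,0.1176,0,0,0,0.1176,0,0,0,0.1176,0,0,0,0.1176,0,0,0,0.1176,0,0,0,0.1176,0,0,0,0.1176])

```text
t: 8.22
eef_pos: [473.1, -33.7, 222.2]
tcp_rot: [2.56, -0.167, 1.26]
ft_force: [0.6, 0.5, 0.1]
opening: 0.999
grip_force: 0.0
```

Request:
move_arm(moves=[0,0,0,0.1176,0,0,0,0.1176,0,0,0,0.1176,0,0,0,0.1176,0,0,0,0.1176,0,0,0,0.1176,0,0,0,0.1176,0,0,0,0])

```text
t: 9.22
eef_pos: [472.8, -33.6, 221.9]
tcp_rot: [-3.133, -0.602, -0.079]
ft_force: [0.1, 0.8, -0.2]
opening: 0.997
grip_force: 0.0
```

```bash
python3 -c "from h import *;st()"
```

```text
9.225 q [-0.282  0.118  2.287  0.707  0.19   0.704] clampTCP [-113.6  -21.9  221.9] [-3.133 -0.602 -0.079] [ 0.1  0.8 -0.2] 0.9973894376831124
```

Request:
move_arm(moves=[-0.191,0.01,0.24,0,-0.191,0.01,0.24,0,0,0,0,0], claw=95)

```text
t: 9.6
eef_pos: [474.2, -24.0, 197.8]
tcp_rot: [-3.097, -0.609, -0.075]
ft_force: [0.4, -0.1, -0.2]
opening: 1.002
grip_force: 0.0
```

```bash
python3 -c "from h import *;st()"
```

```text
9.6 q [-0.284  0.171  2.325  1.25   0.172  0.151] clampTCP [-112.9  -12.2  197.8] [-3.097 -0.609 -0.075] [ 0.4 -0.1 -0.2] 1.001860960626871
```

Request:
move_arm(moves=[-0.05,0.014,0.058,0,-0.05,0.014,0.058,0,-0.05,0.014,0.058,0,-0.05,0.014,0.058,0,-0.05,0.014,0.058,0,-0.05,0.014,0.058,0])

```text
t: 10.35
eef_pos: [467.1, -33.2, 129.3]
tcp_rot: [-3.095, -0.611, -0.075]
ft_force: [0.1, 0.5, 0.3]
opening: 0.998
grip_force: 0.0
```

```bash
python3 -c "from h import *;st()"
```

```text
10.35 q [-0.322  0.339  2.427  2.412  0.281 -1.066] clampTCP [-119.2  -22.   129.3] [-3.095 -0.611 -0.075] [0.1 0.5 0.3] 0.9983349382070409
```

```bash
cat >>h.py <<'E'
def go(a,b,z,n=1):
    s=monitor.state(); d=w(CP,(a,b,z))-s['eef_pos']; m=R.from_euler('xyz',s['tcp_rot']).as_matrix()
    print('mm',np.round(m.T@d,1),'norm/row',np.round(m.T@d/150/n,3))
E
python3 -c "
from h import *
go(-77,-25,45,5); m=R.from_euler('xyz',monitor.state()['tcp_rot']).as_matrix();print(m.round(3))"
```

```text
mm [-13.8   7.7  93. ] norm/row [-0.018  0.01   0.124]
[[ 0.817 -0.048  0.575]
 [-0.061 -0.998  0.003]
 [ 0.573 -0.038 -0.818]]
```

Request:
move_arm(moves=[-0.018,0.01,0.124,0,-0.018,0.01,0.124,0,-0.018,0.01,0.124,0,-0.018,0.01,0.124,0,-0.018,0.01,0.124,0,0,0,0,0])

```text
t: 11.1
eef_pos: [509.0, -39.3, 44.3]
tcp_rot: [-3.092, -0.609, -0.077]
ft_force: [-1.6, 0.0, -0.4]
opening: 0.998
grip_force: 0.0
```

```bash
python3 - <<'E'
from h import *; import cv2
st(); go(-77,-25,45)
a=viewer.read_camera("scene")[120:290,230:440,::-1]; b=viewer.read_camera("top")[140:300,250:420,::-1]
a=cv2.resize(a,(440,356),interpolation=cv2.INTER_CUBIC);b=cv2.resize(b,(356,356)[::1],interpolation=cv2.INTER_CUBIC)
cv2.imwrite("pics/g1.png",cv2.convertScaleAbs(cv2.hconcat([a,b]),alpha=1.5))
E
```

```text
11.1 q [-0.301  0.603  2.394  2.749  0.475 -1.404] clampTCP [-77.  -24.4  44.3] [-3.092 -0.609 -0.077] [-1.6  0.  -0.4] 0.9979910973829069
mm [ 0.4  0.5 -0.6] norm/row [ 0.002  0.004 -0.004]
```

View pics/g1.png

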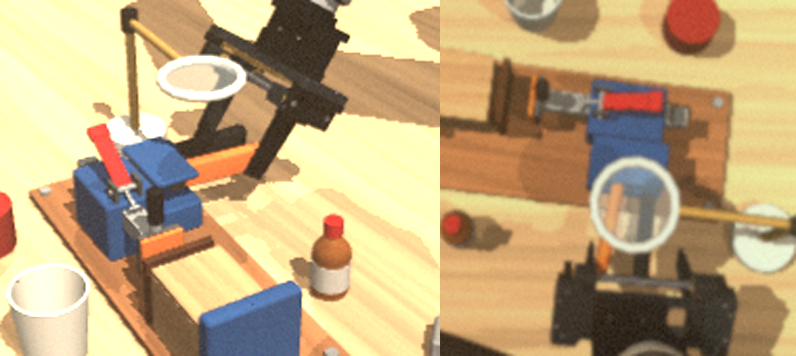

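The open fingers straddle the handle and trigger, at the right of the crop around (690,265), and the body is clear of the ring. Squeezing now.

Request:
move_arm(moves=[0,0,0,0,0,0,0,0,0,0,0,0,0,0,0,0,0,0,0,0], claw=20)

```text
t: 11.82
eef_pos: [507.5, -39.4, 44.8]
tcp_rot: [-3.095, -0.609, -0.077]
ft_force: [-3.6, 8.4, 5.7]
opening: 0.529
grip_force: 4.0
```

Request:
move_arm(moves=[0,0,0,0,0,0,0,0,0,0,0,0,0,0,0,0,0,0,0,0], claw=95)

```text
t: 12.45
eef_pos: [508.4, -40.2, 44.7]
tcp_rot: [-3.095, -0.61, -0.079]
ft_force: [0.1, 1.2, 0.1]
opening: 0.978
grip_force: 0.7
```

```bash
python3 -c "from h import *;st()"
```

```text
12.45 q [-0.301  0.602  2.396  2.758  0.476 -1.411] clampTCP [-77.5 -25.5  44.7] [-3.095 -0.61  -0.079] [0.1 1.2 0.1] 0.9779916638773295
```

The fingers need about 0.9 s to close, so I'll use longer dwells.

Request:
move_arm(moves=[0,0,0,0,0,0,0,0,0,0,0,0,0,0,0,0,0,0,0,0,0,0,0,0,0,0,0,0,0,0,0,0,0,0,0,0,0,0,0,0], claw=20)

```text
t: 13.7
eef_pos: [508.0, -37.8, 44.8]
tcp_rot: [-3.095, -0.61, -0.071]
ft_force: [1.6, 25.0, 4.4]
opening: 0.348
grip_force: 29.5
```

Request:
move_arm(moves=[0,0,0,0,0,0,0,0,0,0,0,0,0,0,0,0,0,0,0,0,0,0,0,0,0,0,0,0], claw=95)

```text
t: 14.58
eef_pos: [508.2, -40.3, 44.7]
tcp_rot: [-3.095, -0.609, -0.079]
ft_force: [-0.4, 1.1, -0.1]
opening: 0.983
grip_force: 0.3
```

```bash
cat >>h.py <<'E'
def travel():
    "jaw travel by lever/knob colour-free: projections of the knob top for travels, crop saved"
    import cv2
    a=viewer.read_camera("scene"); b=viewer.read_camera("top")
    t=monitor.state()['t']
    cv2.imwrite(f"pics/r{t:.1f}.png",np.hstack([a,b])[:,:,::-1])
    for n,im in(("scene",a),("top",b)):
        g=im.astype(int).sum(2)
        best=[]
        for T in np.arange(0,55,1.):
            c=[]
            for z in (92,100,108,116):
                u,v=proj(n,w(CP,(71,86+T,z))); c.append(g[int(round(v)),int(round(u))])
            best.append(np.mean(c))
        best=np.array(best); wgt=best<best.min()+40; print(n,'travel',np.arange(0,55,1.)[wgt],best.min())
E
python3 -c "from h import *;st();travel()"
```

```text
14.575 q [-0.301  0.602  2.396  2.758  0.475 -1.411] clampTCP [-77.7 -25.5  44.7] [-3.095 -0.609 -0.079] [-0.4  1.1 -0.1] 0.9830583089265399
scene travel [ 3.  4.  5.  6.  7.  8.  9. 10. 11. 12. 13. 14. 15. 16. 17. 18. 19. 20.
 21. 22. 23. 24. 25. 26. 27. 28. 29. 30. 31. 32.] 96.25
top travel [13. 14. 15. 16. 17. 18. 19. 20. 21. 22. 23. 24. 25. 26. 35. 36. 37. 38.
 39. 40. 41. 42. 43. 44. 45. 46. 47. 48. 49. 50. 51. 52. 53. 54.] 112.75
```

A full squeeze was reached at 33 mm opening. Two more cycles.

Request:
move_arm(moves=[0,0,0,0,0,0,0,0,0,0,0,0,0,0,0,0,0,0,0,0,0,0,0,0,0,0,0,0,0,0,0,0,0,0,0,0,0,0,0,0], claw=20)

```text
t: 15.92
eef_pos: [507.5, -37.8, 44.8]
tcp_rot: [-3.095, -0.609, -0.072]
ft_force: [-0.0, 23.7, 5.5]
opening: 0.349
grip_force: 29.7
```

Request:
move_arm(moves=[0,0,0,0,0,0,0,0,0,0,0,0,0,0,0,0,0,0,0,0,0,0,0,0,0,0,0,0], claw=95)

```text
t: 16.8
eef_pos: [508.3, -40.3, 44.7]
tcp_rot: [-3.095, -0.609, -0.079]
ft_force: [0.9, 0.6, 0.1]
opening: 0.985
grip_force: 0.3
```

Request:
move_arm(moves=[0,0,0,0,0,0,0,0,0,0,0,0,0,0,0,0,0,0,0,0,0,0,0,0,0,0,0,0,0,0,0,0,0,0,0,0,0,0,0,0], claw=20)

```text
t: 18.05
eef_pos: [507.5, -37.8, 44.8]
tcp_rot: [-3.095, -0.609, -0.072]
ft_force: [-0.9, 22.2, 5.7]
opening: 0.343
grip_force: 29.7
```

Request:
move_arm(moves=[0,0,0,0,0,0,0,0,0,0,0,0,0,0,0,0,0,0,0,0,0,0,0,0,0,0,0,0], claw=95)

```text
t: 18.92
eef_pos: [508.3, -40.3, 44.7]
tcp_rot: [-3.095, -0.609, -0.079]
ft_force: [0.8, 0.0, -0.3]
opening: 0.985
grip_force: 0.3
```

```bash
python3 - <<'E'
from h import *; import cv2
st()
a=viewer.read_camera("scene")[185:265,260:365,::-1]; b=viewer.read_camera("top")[150:230,250:355,::-1]
cv2.imwrite("pics/c1.png",cv2.convertScaleAbs(cv2.resize(cv2.hconcat([a,b]),None,fx=3.8,fy=3.8,interpolation=cv2.INTER_CUBIC),alpha=1.5))
for T in(11,31,41,45): print(T,(3.8*(proj("scene",w(CP,(71,86+T,122)))-[260,185])).round(),(3.8*(proj("top",w(CP,(71,86+T,122)))-[145,150])).round())
E
```

```text
18.925 q [-0.301  0.602  2.396  2.758  0.475 -1.411] clampTCP [-77.6 -25.5  44.7] [-3.095 -0.609 -0.079] [ 0.8  0.  -0.3] 0.9846462674888375
11 [167.  99.] [582. 108.]
31 [185. 119.] [548. 104.]
41 [195. 129.] [531. 102.]
45 [199. 133.] [524. 102.]
```

View pics/c1.png

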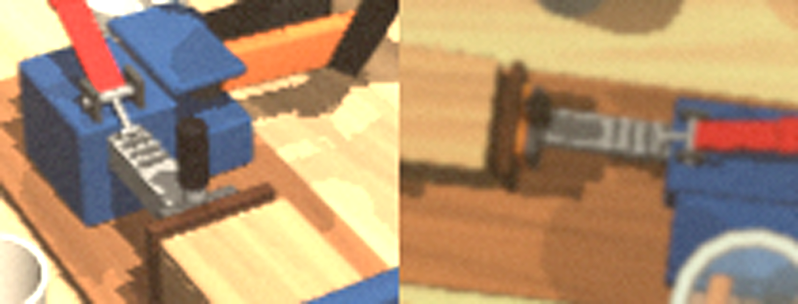

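The knob top is at (192,122) in the scene half, so travel is about 35 mm and the cap is not home yet. Two more squeezes.

Request:
move_arm(moves=[0,0,0,0,0,0,0,0,0,0,0,0,0,0,0,0,0,0,0,0,0,0,0,0,0,0,0,0,0,0,0,0,0,0,0,0,0,0,0,0], claw=20)

```text
t: 20.27
eef_pos: [506.6, -37.8, 44.8]
tcp_rot: [-3.095, -0.608, -0.072]
ft_force: [-7.3, 19.9, 12.4]
opening: 0.345
grip_force: 30.1
```

Request:
move_arm(moves=[0,0,0,0,0,0,0,0,0,0,0,0,0,0,0,0,0,0,0,0,0,0,0,0,0,0,0,0], claw=95)

```text
t: 21.15
eef_pos: [508.4, -40.3, 44.8]
tcp_rot: [-3.095, -0.61, -0.079]
ft_force: [0.7, 1.0, 0.0]
opening: 0.986
grip_force: 0.5
```

Request:
move_arm(moves=[0,0,0,0,0,0,0,0,0,0,0,0,0,0,0,0,0,0,0,0,0,0,0,0,0,0,0,0,0,0,0,0,0,0,0,0,0,0,0,0], claw=20)

```text
t: 22.4
eef_pos: [507.8, -37.8, 44.8]
tcp_rot: [-3.095, -0.61, -0.072]
ft_force: [-0.2, 24.5, 4.7]
opening: 0.346
grip_force: 29.6
```

Request:
move_arm(moves=[0,0,0,0,0,0,0,0,0,0,0,0,0,0,0,0,0,0,0,0,0,0,0,0,0,0,0,0], claw=95)

```text
t: 23.28
eef_pos: [508.3, -40.2, 44.7]
tcp_rot: [-3.095, -0.609, -0.079]
ft_force: [0.5, 1.1, -0.3]
opening: 0.985
grip_force: 0.5
```

```bash
python3 - <<'E'
from h import *; import cv2
st()
a=viewer.read_camera("scene")[185:265,260:365,::-1]; b=viewer.read_camera("top")[150:230,250:355,::-1]
cv2.imwrite("pics/c2.png",cv2.convertScaleAbs(cv2.resize(cv2.hconcat([a,b]),None,fx=3.8,fy=3.8,interpolation=cv2.INTER_CUBIC),alpha=1.5))
E
```

```text
23.275 q [-0.301  0.602  2.396  2.758  0.476 -1.411] clampTCP [-77.6 -25.5  44.7] [-3.095 -0.609 -0.079] [ 0.5  1.1 -0.3] 0.9854607059724039
```

View pics/c2.png

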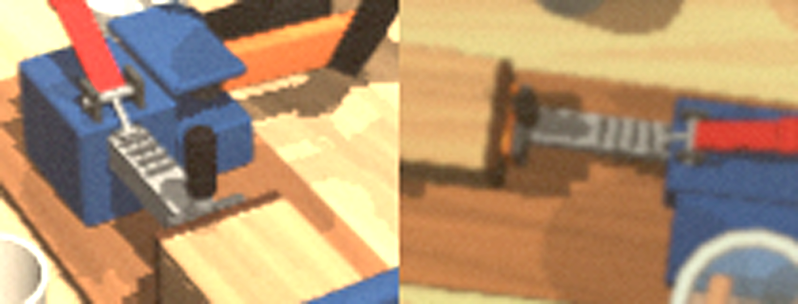

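The knob is now at (201,130) in the scene half and (526,95) in the top half, so travel is about 45 mm. The cap sits flush on the box, and the last squeeze moved nothing more. Backing out now.

```bash
python3 -c "
from h import *
go(-125,-24,125,3)"
```

```text
mm [  7.3  -6.  -92.7] norm/row [ 0.016 -0.013 -0.206]
```

Request:
move_arm(moves=[0.016,-0.013,-0.206,0,0.016,-0.013,-0.206,0,0.016,-0.013,-0.206,0,0.08,-0.005,-0.114,0,0.08,-0.005,-0.114,0,0.08,-0.005,-0.114,0,0.08,-0.005,-0.114,0,0.08,-0.005,-0.114,0,0.08,-0.005,-0.114,0,0.08,-0.005,-0.114,0])

```text
t: 24.62
eef_pos: [462.0, -32.8, 250.0]
tcp_rot: [-3.084, -0.61, -0.079]
ft_force: [0.8, 0.7, -0.4]
opening: 1.001
grip_force: 0.0
```

```bash
python3 -c "
from h import *
st()"
```

```text
24.625 q [-0.334  0.048  2.268  0.703  0.315  0.68 ] clampTCP [-124.4  -22.   250. ] [-3.084 -0.61  -0.079] [ 0.8  0.7 -0.4] 1.0013539993766485
```

Request:
move_arm(moves=[-0.218,0,-0.153,0,-0.218,0,-0.153,0,-0.218,0,-0.153,0,-0.218,0,-0.153,0,-0.218,0,-0.153,0])

```text
t: 25.25
eef_pos: [268.4, -24.0, 249.7]
tcp_rot: [-3.083, -0.61, -0.077]
ft_force: [-0.7, -0.7, 0.5]
opening: 1.001
grip_force: 0.0
```

```bash
python3 -c "
from h import *
st()"
```

```text
25.25 q [-0.851 -0.382  2.557  0.761  0.696  0.247] clampTCP [-318.   -29.4  249.7] [-3.083 -0.61  -0.077] [-0.7 -0.7  0.5] 1.0012371275524699
```

Request:
move_arm(moves=[-0.109,0,-0.076,0,-0.109,0,-0.076,0,-0.109,0,-0.076,0,-0.109,0,-0.076,0])

```text
t: 25.75
eef_pos: [215.7, -27.9, 248.2]
tcp_rot: [-3.098, -0.589, -0.059]
ft_force: [0.3, -0.1, -1.0]
opening: 0.998
grip_force: 0.0
```

```bash
python3 -c "
from h import *
st()"
```

```text
25.75 q [-1.621 -0.597  2.59   0.623  1.26  -0.235] clampTCP [-370.2  -37.7  248.2] [-3.098 -0.589 -0.059] [ 0.3 -0.1 -1. ] 0.9977211720701075
```

I'll fit a kinematic model from the logged poses to plan how to take the tilt out.

```bash
cat > kin.py <<'E'
import numpy as np
from scipy.optimize import least_squares
from scipy.spatial.transform import Rotation as R
D=[([1.24138,.49157,1.55945,0,1.09172,-.10557],[138.62,609.18,214.06],[-3.14045,0,2.91776]),
([-.22,.174,1.774,.136,.603,-1.796],[623.7,-50.7,358.6],[-3.141,.599,3.059]),
([-.283,.117,2.292,.712,.189,-2.44],[470.5,-33.2,220.4],[3.131,.599,3.059]),
([-.284,.171,2.325,1.25,.172,.151],[474.2,-24,197.8],[-3.097,-.609,-.075]),
([-.322,.339,2.427,2.412,.281,-1.066],[467.1,-33.2,129.3],[-3.095,-.611,-.075]),
([-.301,.603,2.394,2.749,.475,-1.404],[509,-39.3,44.3],[-3.092,-.609,-.077]),
([-.334,.048,2.268,.703,.315,.68],[462,-32.8,250],[-3.084,-.61,-.079]),
([-.851,-.382,2.557,.761,.696,.247],[268.4,-24,249.7],[-3.083,-.61,-.077]),
([-1.621,-.597,2.59,.623,1.26,-.235],[215.7,-27.9,248.2],[-3.098,-.589,-.059])]
E_=lambda s,a:R.from_euler(s,a)
def fk(q,k,wrist=False):
    a1,d,h,L1,e3,L2,L3,o6=k
    r1=E_('z',q[0]);r2=r1*E_('y',q[1]);r3=r2*E_('y',q[2]);r5=r3*E_('z',q[3])*E_('y',q[4]);r6=r5*E_('z',q[5]+o6)
    el=r1.apply([a1,d,h])+r2.apply([0,0,L1]); wr=el+r3.apply([e3,0,L2]); p=wr+r5.apply([0,0,L3])
    return (el,wr,p,r6) if wrist else (p,r6)
def f(k):
    o=[]
    for q,p,e in D:
        P,r=fk(q,k); o+=list(P-p)+list(300*(r.inv()*E_('xyz',e)).as_rotvec())
    return o
K=least_squares(f,[0,66,400,450,0,450,250,np.pi/2]).x
if least_squares and __name__=="__main__":
    print(K.round(2)); print(np.round(f(K),1).reshape(-1,6))
E
python3 kin.py
```

```text
[-1.0000e-01  6.5920e+01  1.9653e+02  5.8686e+02  4.3190e+01  4.1117e+02
  2.7169e+02  1.5700e+00]
[[-0.   0.  -0.1  0.  -0.  -0. ]
 [-0.   0.2 -0.   0.1  0.1 -0.2]
 [-0.1 -0.2  0.2 -0.   0.3 -0.1]
 [ 0.1  0.2 -0.  -0.1  0.   0.3]
 [ 0.  -0.2  0.1  0.2 -0.1 -0.1]
 [-0.1  0.1 -0.1  0.1 -0.1 -0. ]
 [ 0.  -0.1 -0.2 -0.1  0.1 -0. ]
 [-0.   0.1 -0.  -0.2 -0.1 -0. ]
 [ 0.  -0.   0.1  0.2 -0.1  0.2]]
```

```bash
cat > sim.py <<'E'
from kin import *
lo=np.array([-3.1,-.84,.05,-1.13,.06,-2.69]);hi=np.array([3.1,2.19,2.79,4.28,2.93,2.69])
V=.7*np.array([2.22,2.22,2.79,3.14,3.14,3.14])*.125
def ik(q0,P,r,w,l,h):
    q0=np.clip(q0,l+1e-6,h-1e-6)
    def g(q):
        p,a=fk(q,K); return np.r_[(p-P)/100,w/100*(r.inv()*a).as_rotvec()]
    return least_squares(g,q0,bounds=(l,h),max_nfev=12).x
def row(q,dw,w=300):  # dw: world shift mm
    P,r=fk(q,K); return ik(q,P+dw,r,w,np.maximum(lo,q-V),np.minimum(hi,q+V))
def tilt(q):
    z=fk(q,K)[1].apply([0,0,1]); return z
E
cat > t.py <<'E'
from sim import *
P=np.array([852.3,-73,396.]);r=E_('xyz',[3.141,0,3.058])
q=ik(np.array([-.15,.6,1.2,0,1.3,-1.5]),P,r,300,lo,hi)
for w in(100,300,1000):
    a=q.copy()
    for i in range(18):
        z=tilt(a); d=fk(a,K)[1].apply([-60,0,0])
        a=row(a,d,w)
        if i in(3,5,11,17):print(w,i,fk(a,K)[0].round(0),tilt(a).round(3))
E
python3 t.py
```

```text
100 3 [1059.  -90.  436.] [ 0.627 -0.053 -0.777]
100 5 [1129.  -96.  513.] [ 0.875 -0.074 -0.478]
100 11 [1094.  -93.  824.] [ 0.943 -0.08   0.324]
100 17 [ 884.  -75. 1102.] [ 0.791 -0.067  0.608]
300 3 [987. -84. 371.] [ 0.325 -0.027 -0.945]
300 5 [1038.  -88.  387.] [ 0.505 -0.042 -0.862]
300 11 [1115.  -95.  545.] [ 0.88  -0.074 -0.469]
300 17 [1063.  -90.  782.] [ 0.994 -0.084 -0.071]
1000 3 [926. -79. 322.] [ 0.045 -0.003 -0.999]
1000 5 [947. -81. 289.] [ 0.073 -0.006 -0.997]
1000 11 [995. -84. 223.] [ 0.159 -0.013 -0.987]
1000 17 [1027.  -87.  202.] [ 0.247 -0.02  -0.969]
```

```bash
cat > t2.py <<'E'
from sim import *
from multiprocessing import Pool
q0=np.array([-.334,.048,2.268,.703,.315,.68]); r=E_('xyz',[-3.098,-.589,-.059])
def job(a):
    x,z,ang,conf=a
    y=-33-(x-462)*.084
    q=ik(np.r_[-.2,-.1,2,.1 if conf==0 else 3,.6,1.5 if conf==0 else -1.5],np.array([x,y,z]),r,600,lo,hi)
    q=ik(q,np.array([x,y,z]),r,600,lo,hi)
    p,_=fk(q,K)
    if np.linalg.norm(p-[x,y,z])>5 or abs(tilt(q)[0]-.555)>.02: return None
    d=60*np.array([np.cos(ang),-.084*np.cos(ang),np.sin(ang)]); ok=True
    for i in range(14):
        q=row(q,d,600); el,wr,p,_=fk(q,K,True)
        if p[2]<190 or abs(q[0])>1.2: break
    t=tilt(q); return (t[0].round(2),t[1].round(2),x,z,round(ang,2),conf,i,p.round(0),q.round(2))
if __name__=="__main__":
    A=[(x,z,g,c) for x in(350,450,600,800) for z in(250,450,650) for g in np.arange(8)*np.pi/4 for c in(0,1)]
    with Pool() as po: o=[v for v in po.map(job,A) if v is not None]
    o.sort(key=lambda v:abs(v[0])+abs(v[1]))
    for v in o[:9]:print(*v)
E
timeout 500 python3 t2.py
```

```text
0.26 0.02 350 450 3.14 0 13 [-73.  28. 602.] [ 0.32 -0.84  1.58 -0.07  2.15  1.89]
0.26 0.02 350 450 3.14 1 13 [-73.  28. 602.] [ 0.32 -0.84  1.58 -0.07  2.15  1.89]
0.31 0.02 450 450 3.14 0 13 [-27.  31. 558.] [ 0.38 -0.84  1.72 -0.11  1.96  1.95]
0.31 0.02 450 450 3.14 1 13 [-27.  31. 558.] [ 0.38 -0.84  1.72 -0.11  1.96  1.95]
0.38 -0.0 600 450 3.14 0 13 [ 22.  39. 514.] [ 0.36 -0.84  1.87 -0.14  1.74  1.94]
0.38 -0.0 600 450 3.14 1 13 [ 22.  39. 514.] [ 0.36 -0.84  1.87 -0.14  1.74  1.94]
0.41 -0.0 350 250 3.14 0 9 [ 38.  43. 181.] [ 0.33 -0.84  2.7  -0.18  0.88  2.03]
0.41 -0.0 350 250 3.14 1 9 [ 38.  43. 181.] [ 0.33 -0.84  2.7  -0.18  0.88  2.03]
0.4 -0.01 450 250 3.14 0 11 [ 37.  46. 180.] [ 0.28 -0.84  2.7  -0.15  0.89  1.98]
```

```bash
cat > t3.py <<'E'
from sim import *
q=np.array([-1.621,-.597,2.59,.623,1.26,-.235])
def sh(q,n=''): el,wr,p,r=fk(q,K,True); print(n,p.round(0),'tz',tilt(q).round(3),q.round(2),'wr',wr.round(0),'el',el.round(0))
for i in range(5):
    q=row(q,np.array([29,0,41.]),600)
sh(q,'pre')
for i in range(26):
    c=[]
    for g in np.arange(24)*np.pi/12:
        d=62*np.array([np.cos(g),-.084*np.cos(g),np.sin(g)]); n=row(q,d,600); n2=row(n,d,600); t=tilt(n2)
        if fk(n,K)[0][2]<200 or abs(n[0])>1.5: continue
        c.append((np.hypot(t[0],t[1]),g,n))
    _,g,q=min(c,key=lambda v:v[0]); sh(q,f'{i} {np.degrees(g):.0f}')
    if np.hypot(*tilt(q)[:2])<.05:break
E
timeout 500 python3 t3.py
```

```text
pre [317. -42. 453.] tz [ 0.579  0.02  -0.815] [-0.7  -0.45  2.04  0.45  1.11  0.81] wr [160. -48. 675.] el [-155.  216.  724.]
0 180 [266. -28. 453.] tz [ 0.573  0.014 -0.819] [-0.89 -0.57  2.07  0.49  1.28  0.67] wr [110. -32. 676.] el [-149.  290.  689.]
1 180 [231.  -8. 453.] tz [ 0.559  0.003 -0.829] [-1.09 -0.68  2.08  0.52  1.45  0.54] wr [ 79.  -9. 679.] el [-113.  356.  654.]
2 180 [211.   9. 453.] tz [ 0.537 -0.007 -0.844] [-1.28 -0.75  2.08  0.54  1.62  0.42] wr [ 65.  11. 683.] el [-52. 403. 625.]
3 195 [192.  36. 437.] tz [ 0.514 -0.023 -0.857] [-1.09 -0.8   2.11  0.46  1.54  0.6 ] wr [ 52.  42. 670.] el [-138.  403.  605.]
4 195 [167.  55. 423.] tz [ 0.494 -0.034 -0.869] [-0.89 -0.84  2.13  0.37  1.48  0.77] wr [ 33.  65. 659.] el [-223.  381.  588.]
5 180 [145.  61. 429.] tz [ 0.469 -0.035 -0.883] [-0.7  -0.84  2.11  0.28  1.47  0.96] wr [ 18.  71. 669.] el [-293.  331.  588.]
6 195 [125.  63. 420.] tz [ 0.443 -0.034 -0.896] [-0.5  -0.84  2.12  0.19  1.44  1.14] wr [  5.  72. 663.] el [-351.  268.  588.]
7 195 [105.  64. 410.] tz [ 0.416 -0.03  -0.909] [-0.31 -0.84  2.
[... 1065 characters left out ...]
 ] wr [-75.  11. 694.] el [-320. -305.  588.]
16 180 [-43.  19. 433.] tz [ 0.123  0.038 -0.992] [ 0.91 -0.84  2.03 -0.08  1.85  2.5 ] wr [-76.   9. 703.] el [-320. -305.  588.]
17 195 [-52.  19. 424.] tz [ 0.085  0.042 -0.995] [ 0.95 -0.84  2.05 -0.05  1.85  2.55] wr [-75.   8. 694.] el [-308. -318.  588.]
18 180 [-64.  20. 431.] tz [ 0.047  0.046 -0.998] [ 0.93 -0.84  2.03 -0.01  1.89  2.55] wr [-77.   7. 703.] el [-313. -312.  588.]
19 240 [-65.  19. 380.] tz [ 0.024  0.048 -0.999] [ 1.07 -0.84  2.15  0.    1.77  2.69] wr [-71.   7. 651.] el [-267. -352.  588.]
20 255 [-66.  23. 320.] tz [ 0.013  0.046 -0.999] [ 1.07 -0.84  2.3   0.01  1.64  2.69] wr [-69.  11. 591.] el [-266. -353.  588.]
```

```bash
cat > t4.py <<'E'
from sim import *
from t3 import sh
E
sed -i '/^for i in range(26)/,$d' t3.py
cat >> t4.py <<'E'
for dz in (50,):
    q=np.array([-1.621,-.597,2.59,.623,1.26,-.235])
    for i in range(7): q=row(q,np.array([25,0,dz]),600)
    sh(q,'pre')
    for i in range(24):
        q=row(q,np.array([-62,0.,0]),600)
        if i%2: sh(q,i)
        if tilt(q)[0]<.03:break
E
timeout 500 python3 t4.py | tail -14; python3 -c "
from h import *
m=R.from_euler('xyz',monitor.state()['tcp_rot']).as_matrix();print((m.T@[25,0,50]/150).round(3),(m.T@[-60,0,0]/150).round(3))"
```

```text
pre [317. -42. 453.] tz [ 0.579  0.02  -0.815] [-0.7  -0.45  2.04  0.45  1.11  0.81] wr [160. -48. 675.] el [-155.  216.  724.]
pre [357. -38. 598.] tz [ 0.574  0.017 -0.819] [-0.54 -0.37  1.65  0.32  1.34  1.09] wr [201. -43. 821.] el [-148.  165.  744.]
1 [253. -22. 598.] tz [ 0.564  0.005 -0.826] [-0.92 -0.56  1.71  0.47  1.61  0.8 ] wr [100. -23. 823.] el [-136.  290.  693.]
3 [207.   6. 598.] tz [ 0.522 -0.016 -0.853] [-1.31 -0.68  1.7   0.56  1.89  0.55] wr [ 65.  10. 830.] el [-30. 372. 654.]
5 [161.  53. 598.] tz [ 0.477 -0.053 -0.878] [-0.92 -0.73  1.68  0.37  1.82  0.87] wr [ 32.  67. 837.] el [-185.  354.  632.]
7 [ 66.  90. 598.] tz [ 0.459 -0.081 -0.885] [-0.54 -0.84  1.66  0.17  1.86  1.2 ] wr [-59. 112. 839.] el [-342.  280.  589.]
9 [-19.  71. 638.] tz [ 0.424 -0.066 -0.903] [-0.16 -0.84  1.51  0.    2.03  1.48] wr [-134.   89.  883.] el [-421.  136.  588.]
11 [-108.   57.  687.] tz [ 0.389 -0.054 -0.92 ] [-0.03 -0.84  1.3  -0.06  2.28  1.57] wr [-214.   72.  937.] el [-435.   78.  588.]
13 [-215.   53.  731.] tz [ 0.366 -0.05  -0.929] [-0.   -0.84  1.04 -0.09  2.57  1.55] wr [-314.   66.  983.] el [-437.   66.  588.]
15 [-337.   52.  749.] tz [ 0.36  -0.049 -0.932] [ 0.   -0.84  0.74 -0.18  2.87  1.45] wr [-435.   66. 1002.] el [-437.   66.  588.]
17 [-375.   36.  751.] tz [ 0.396 -0.073 -0.916] [ 0.02 -0.84  0.63 -0.39  2.93  1.26] wr [-482.   56.  999.] el [-438.   57.  588.]
19 [-404.   10.  752.] tz [ 0.433 -0.141 -0.89 ] [ 0.03 -0.84  0.53 -0.83  2.93  0.83] wr [-521.   48.  993.] el [-439.   51.  588.]
21 [-432.    0.  749.] tz [ 0.47  -0.175 -0.865] [ 0.03 -0.84  0.44 -1.13  2.93  0.52] wr [-560.   48.  984.] el [-439.   52.  588.]
23 [-441.    5.  749.] tz [ 0.515 -0.179 -0.838] [ 0.02 -0.84  0.38 -1.13  2.93  0.51] wr [-581.   53.  976.] el [-438.   56.  588.]
[ 0.323 -0.018 -0.184] [-0.332  0.014 -0.223]
```

The model predicts that pushing inward at z about 440 takes the tilt out. I'll go up and out first, then push in.

Request:
move_arm(moves=[0.312,-0.017,-0.119,0,0.312,-0.017,-0.119,0,0.312,-0.017,-0.119,0,0.312,-0.017,-0.119,0,0.312,-0.017,-0.119,0])

```text
t: 26.38
eef_pos: [296.7, -35.1, 370.8]
tcp_rot: [-3.1, -0.547, -0.058]
ft_force: [-0.3, -2.0, 0.1]
opening: 0.998
grip_force: 0.0
```

Request:
move_arm(moves=[-0.34,0.014,-0.228,0,-0.34,0.014,-0.228,0,-0.34,0.014,-0.228,0,-0.36,0,-0.13,0,-0.36,0,-0.13,0])

```text
t: 27.0
eef_pos: [167.1, -70.6, 357.9]
tcp_rot: [3.13, -0.402, -0.027]
ft_force: [0.8, -1.2, -0.0]
opening: 0.999
grip_force: 0.0
```

```bash
python3 -c "
from h import *
st()
m=R.from_euler('xyz',monitor.state()['tcp_rot']).as_matrix();print(m.round(3),(m.T@[-60,0,0]/150).round(3))"
```

```text
27.0 q [-1.651 -0.638  2.25   0.402  1.542 -0.065] clampTCP [-415.1  -84.3  357.9] [ 3.13  -0.402 -0.027] [ 0.8 -1.2 -0. ] 0.998839225029006
[[ 0.92  -0.032  0.391]
 [-0.025 -0.999 -0.022]
 [ 0.391  0.01  -0.92 ]] [-0.368  0.013 -0.156]
```

Request:
move_arm(moves=[-0.37,0.013,-0.156,0,-0.37,0.013,-0.156,0,-0.38,0.013,-0.12,0])

```text
t: 27.38
eef_pos: [107.0, -85.8, 349.9]
tcp_rot: [3.107, -0.31, -0.001]
ft_force: [-0.1, -0.7, -1.1]
opening: 0.997
grip_force: 0.0
```

```bash
python3 -c "
from h import *
st()
m=R.from_euler('xyz',monitor.state()['tcp_rot']).as_matrix();print(m.round(3),(m.T@[-60,0,0]/150).round(3))"
```

```text
27.375 q [-2.234 -0.672  2.253  0.268  1.722 -0.638] clampTCP [-473.6 -104.5  349.9] [ 3.107e+00 -3.100e-01 -1.000e-03] [-0.1 -0.7 -1.1] 0.9965566612510844
[[ 0.952 -0.012  0.305]
 [-0.001 -0.999 -0.035]
 [ 0.305  0.033 -0.952]] [-0.381  0.005 -0.122]
```

```bash
cat > t5.py <<'E'
from sim import *
from h import monitor
def segd(p,a,b):
    t=np.clip((p-a)@(b-a)/((b-a)@(b-a)),0,1); return np.linalg.norm(p-a-t*(b-a))
def sh(q,n=''):
    el,wr,p,r=fk(q,K,True); s=E_('z',q[0]).apply([0,66,196.5])
    pts=[p+r.apply([x,y,-z]) for x,y,z in[(0,60,0),(0,-60,0),(37,90,85),(-37,90,85),(37,-90,85),(-37,-90,85)]]
    print(n,p.round(0),'tz',tilt(q).round(3),q.round(2),'clr',round(min(segd(x,s,el) for x in pts)))
if __name__=="__main__":
    q0=monitor.state()['joints']; sh(q0)
    q=q0
    for i in range(5): q=row(q,np.array([0,0,25.]),600)
    sh(q,'up')
    for i in range(8): q=row(q,np.array([-60,0,5.]),600); sh(q,f'upin{i}')
    q=q0
    for i in range(4): q=row(q,np.array([0,0,30.]),600)
    for i in range(10): q=row(q,np.array([20,5,0.]),600)
    sh(q,'out')
    for i in range(8): q=row(q,np.array([-60,0,0.]),600); sh(q,f'outin{i}')
E
python3 t5.py
```

```text
[107. -86. 350.] tz [ 0.305 -0.035 -0.952] [-2.23 -0.67  2.25  0.27  1.72 -0.64] clr 68
up [107. -86. 475.] tz [ 0.305 -0.035 -0.952] [-2.23 -0.66  1.95  0.29  2.01 -0.55] clr 138
upin0 [  64. -106.  480.] tz [ 0.293 -0.02  -0.956] [-2.43 -0.6   1.92  0.23  2.02 -0.77] clr 144
upin1 [  11. -118.  485.] tz [ 0.289 -0.011 -0.957] [-2.62 -0.53  1.89  0.17  2.02 -0.99] clr 162
upin2 [ -49. -118.  490.] tz [ 0.289 -0.011 -0.957] [-2.81 -0.45  1.86  0.12  2.01 -1.2 ] clr 188
upin3 [-109. -118.  495.] tz [ 0.289 -0.011 -0.957] [-2.9  -0.35  1.8   0.09  1.98 -1.3 ] clr 218
upin4 [-169. -118.  500.] tz [ 0.289 -0.011 -0.957] [-2.95 -0.26  1.73  0.07  1.95 -1.36] clr 251
upin5 [-229. -118.  505.] tz [ 0.289 -0.011 -0.957] [-2.99 -0.16  1.65  0.06  1.94 -1.4 ] clr 284
upin6 [-289. -118.  510.] tz [ 0.289 -0.011 -0.957] [-3.01 -0.06  1.55  0.05  1.93 -1.43] clr 311
upin7 [-349. -118.  515.] tz [ 0.289 -0.011 -0.957] [-3.03  0.04  1.44  0.05  1.95 -1.44] clr 331
out [270. -36. 470.] tz [ 0.33  -0.035 -0.943] [-0.52 -0.43  1.9   0.14  1.35  1.05] clr 293
outin0 [214. -31. 470.] tz [ 0.327 -0.038 -0.944] [-0.71 -0.54  1.94  0.19  1.46  0.87] clr 253
outin1 [172. -17. 470.] tz [ 0.315 -0.049 -0.948] [-0.9  -0.64  1.96  0.22  1.58  0.71] clr 221
outin2 [145.  -0. 470.] tz [ 0.292 -0.062 -0.954] [-1.1  -0.72  1.96  0.24  1.7   0.54] clr 197
outin3 [119.  26. 470.] tz [ 0.268 -0.083 -0.96 ] [-0.9  -0.77  1.96  0.16  1.71  0.72] clr 202
outin4 [ 79.  50. 470.] tz [ 0.253 -0.101 -0.962] [-0.71 -0.83  1.95  0.09  1.75  0.91] clr 203
outin5 [ 49.  55. 479.] tz [ 0.231 -0.105 -0.967] [-0.52 -0.84  1.93  0.02  1.8   1.08] clr 206
outin6 [ 20.  53. 493.] tz [ 0.206 -0.103 -0.973] [-0.32 -0.84  1.89 -0.03  1.87  1.26] clr 212
outin7 [ -9.  47. 508.] tz [ 0.182 -0.098 -0.978] [-0.13 -0.84  1.84 -0.08  1.95  1.43] clr 217
```

```bash
cat > t6.py <<'E'
from t5 import *
q0=monitor.state()['joints']
for zt in(390,440):
    q=q0
    for i in range(3): q=row(q,np.array([5,0,(zt-350)/3]),600)
    for i in range(7): q=row(q,np.array([22,22,0.]),600)
    sh(q,'out')
    for i in range(11):
        q=row(q,np.array([-60,0,-12.]),600); sh(q,f'in{i}')
E
python3 t6.py
```

```text
out [186.  20. 390.] tz [ 0.366  0.002 -0.931] [-0.62 -0.65  2.17  0.22  1.32  0.93] clr 206
in0 [146.  39. 378.] tz [ 0.352 -0.013 -0.936] [-0.81 -0.77  2.2   0.25  1.45  0.77] clr 167
in1 [109.  60. 366.] tz [ 0.337 -0.029 -0.941] [-0.62 -0.84  2.22  0.17  1.46  0.97] clr 165
in2 [ 89.  62. 357.] tz [ 0.309 -0.031 -0.95 ] [-0.42 -0.84  2.24  0.1   1.44  1.16] clr 161
in3 [ 68.  61. 346.] tz [ 0.282 -0.03  -0.959] [-0.23 -0.84  2.26  0.03  1.44  1.35] clr 153
in4 [ 47.  59. 335.] tz [ 0.254 -0.029 -0.967] [-0.03 -0.84  2.28 -0.02  1.44  1.54] clr 142
in5 [ 27.  54. 323.] tz [ 0.225 -0.025 -0.974] [ 0.16 -0.84  2.31 -0.06  1.45  1.74] clr 131
in6 [  8.  48. 310.] tz [ 0.196 -0.021 -0.98 ] [ 0.36 -0.84  2.33 -0.09  1.47  1.93] clr 119
in7 [-10.  40. 297.] tz [ 0.166 -0.015 -0.986] [ 0.55 -0.84  2.36 -0.1   1.48  2.13] clr 100
in8 [-27.  29. 282.] tz [ 0.134 -0.007 -0.991] [ 0.74 -0.84  2.39 -0.1   1.49  2.32] clr 79
in9 [-42.  18. 268.] tz [ 0.1    0.002 -0.995] [ 0.94 -0.84  2.43 -0.08  1.49  2.52] clr 55
in10 [-54.  11. 253.] tz [ 0.065  0.007 -0.998] [ 1.03 -0.84  2.46 -0.05  1.48 
[... 429 characters left out ...]
58] [-0.23 -0.84  2.12  0.03  1.58  1.36] clr 190
in4 [ 41.  59. 402.] tz [ 0.255 -0.029 -0.966] [-0.03 -0.84  2.12 -0.02  1.6   1.54] clr 185
in5 [ 21.  54. 397.] tz [ 0.225 -0.024 -0.974] [ 0.16 -0.84  2.13 -0.06  1.63  1.73] clr 179
in6 [  2.  46. 391.] tz [ 0.195 -0.019 -0.981] [ 0.36 -0.84  2.14 -0.09  1.67  1.92] clr 164
in7 [-15.  38. 384.] tz [ 0.162 -0.013 -0.987] [ 0.55 -0.84  2.15 -0.1   1.7   2.11] clr 146
in8 [-30.  28. 376.] tz [ 0.129 -0.005 -0.992] [ 0.74 -0.84  2.17 -0.09  1.72  2.3 ] clr 125
in9 [-43.  18. 366.] tz [ 0.094  0.002 -0.996] [ 0.94 -0.84  2.19 -0.08  1.73  2.5 ] clr 103
in10 [-54.  12. 355.] tz [ 0.057  0.007 -0.998] [ 1.07 -0.84  2.21 -0.05  1.73  2.63] clr 83
```

Request:
move_arm(moves=[0.093,0.006,-0.18,0,0.093,0.006,-0.18,0,0.093,0.006,-0.18,0,0.139,-0.148,0.04,0,0.139,-0.148,0.04,0,0.139,-0.148,0.04,0,0.139,-0.148,0.04,0,0.139,-0.148,0.04,0,0.139,-0.148,0.04,0,0.139,-0.148,0.04,0], claw=0)

```text
t: 28.62
eef_pos: [197.6, -13.5, 436.6]
tcp_rot: [3.113, -0.278, -0.009]
ft_force: [-0.7, -0.5, -0.1]
opening: 0.026
grip_force: 0.0
```

```bash
python3 -c "
from t5 import *
from h import st
st();q=monitor.state()['joints'];sh(q)
m=fk(q,K)[1].as_matrix();print(m.round(3),(m.T@[-60,0,-8]/150).round(3))
for i in range(10):
    q=row(q,np.array([-60,0,-8.]),600);sh(q,i)
"
```

```text
28.625 q [-0.606 -0.555  2.015  0.132  1.435  0.976] clampTCP [-389.5  -24.9  436.6] [ 3.113 -0.278 -0.009] [-0.7 -0.5 -0.1] 0.025553826033380047
 [198. -14. 437.] tz [ 0.274 -0.031 -0.961] [-0.61 -0.56  2.02  0.13  1.43  0.98] clr 236
[[ 0.961 -0.017  0.274]
 [-0.009 -0.999 -0.031]
 [ 0.275  0.028 -0.961]] [-0.399  0.005 -0.059]
0 [152.   1. 429.] tz [ 0.264 -0.042 -0.964] [-0.8  -0.67  2.05  0.16  1.54  0.8 ] clr 198
1 [122.  20. 421.] tz [ 0.243 -0.057 -0.968] [-0.99 -0.77  2.08  0.17  1.65  0.62] clr 169
2 [ 88.  46. 413.] tz [ 0.224 -0.077 -0.972] [-0.8  -0.83  2.09  0.11  1.67  0.81] clr 164
3 [ 64.  51. 410.] tz [ 0.197 -0.081 -0.977] [-0.61 -0.84  2.09  0.05  1.68  1.  ] clr 162
4 [ 42.  52. 410.] tz [ 0.169 -0.081 -0.982] [-0.41 -0.84  2.09 -0.01  1.7   1.18] clr 161
5 [ 19.  50. 410.] tz [ 0.14  -0.08  -0.987] [-0.22 -0.84  2.09 -0.05  1.74  1.37] clr 160
6 [ -2.  46. 411.] tz [ 0.111 -0.077 -0.991] [-0.02 -0.84  2.08 -0.08  1.79  1.55] clr 159
7 [-23.  40. 412.] tz [ 0.081 -0.072 -0.994] [ 0.17 -0.84  2.08 -0.09  1.83  1.74] clr 158
8 [-42.  32. 412.] tz [ 0.05  -0.065 -0.997] [ 0.37 -0.84  2.08 -0.08  1.88  1.94] clr 150
9 [-60.  22. 411.] tz [ 0.017 -0.058 -0.998] [ 0.56 -0.84  2.08 -0.06  1.92  2.14] clr 132
```

Request:
move_arm(moves=[-0.2,-0.25,-0.05,0,-0.2,-0.25,-0.05,0,-0.4,0,-0.06,0,-0.4,0,-0.06,0,-0.4,0,-0.06,0,-0.4,0,-0.05,0])

```text
t: 29.38
eef_pos: [29.0, 53.9, 418.4]
tcp_rot: [3.119, -0.243, -0.013]
ft_force: [-0.8, 0.5, 0.3]
opening: 0.003
grip_force: 0.0
```

```bash
python3 -c "
from t5 import *
from h import st
st();q=monitor.state()['joints'];sh(q)
m=fk(q,K)[1].as_matrix();print(m.round(3),(m.T@[-60,0,-8]/150).round(3))
for i in range(6):
    q=row(q,np.array([-60,0,-8.]),600);sh(q,i)
"
```

```text
29.375 q [ 0.167 -0.822  2.079 -0.065  1.65   1.74 ] clampTCP [-563.1   28.1  418.4] [ 3.119 -0.243 -0.013] [-0.8  0.5  0.3] 0.003194293785345456
 [ 29.  54. 418.] tz [ 0.24  -0.025 -0.97 ] [ 0.17 -0.82  2.08 -0.06  1.65  1.74] clr 197
[[ 0.971 -0.018  0.24 ]
 [-0.012 -1.    -0.025]
 [ 0.24   0.021 -0.97 ]] [-0.401  0.006 -0.044]
0 [  3.  45. 417.] tz [ 0.215 -0.018 -0.976] [ 0.36 -0.84  2.08 -0.09  1.71  1.92] clr 181
1 [-15.  35. 416.] tz [ 0.183 -0.011 -0.983] [ 0.56 -0.84  2.07 -0.11  1.76  2.11] clr 166
2 [-30.  24. 414.] tz [ 0.149 -0.003 -0.989] [ 0.75 -0.84  2.07 -0.11  1.8   2.3 ] clr 149
3 [-42.  15. 412.] tz [ 0.113  0.004 -0.994] [ 0.9  -0.84  2.08 -0.09  1.83  2.46] clr 133
4 [-53.  10. 409.] tz [ 0.076  0.008 -0.997] [ 0.99 -0.84  2.08 -0.06  1.85  2.56] clr 120
5 [-63.   7. 406.] tz [ 0.039  0.01  -0.999] [ 1.05 -0.84  2.09 -0.03  1.86  2.62] clr 110
```

Request:
move_arm(moves=[-0.4,0,-0.044,0,-0.4,0,-0.044,0,-0.4,0,-0.03,0,-0.4,0,-0.03,0])

```text
t: 29.88
eef_pos: [-30.4, 17.5, 408.0]
tcp_rot: [-3.13, -0.152, -0.007]
ft_force: [0.8, 0.1, -0.0]
opening: -0.001
grip_force: 0.0
```

```bash
cat > t7.py <<'E'
from t5 import *
from h import st
st();q=monitor.state()['joints'];sh(q)
m=fk(q,K)[1].as_matrix();print(m.round(3))
for i in range(8): q=row(q,np.array([18,5,2.]),600)
sh(q)
for i in range(8): q=row(q,np.array([50,-3,0.]),600);sh(q,i)
E
python3 t7.py
```

```text
29.875 q [ 0.924 -0.836  2.091 -0.117  1.785  2.471] clampTCP [-619.3  -13.1  408. ] [-3.13  -0.152 -0.007] [ 0.8  0.1 -0. ] -0.0009133670399799026
 [-30.  18. 408.] tz [ 0.151  0.01  -0.988] [ 0.92 -0.84  2.09 -0.12  1.78  2.47] clr 139
[[ 0.989 -0.006  0.151]
 [-0.007 -1.     0.01 ]
 [ 0.151 -0.011 -0.988]]
 [ 87.  79. 424.] tz [ 0.17  -0.006 -0.985] [ 0.29 -0.64  2.05 -0.05  1.57  1.87] clr 219
0 [137.  76. 424.] tz [ 0.17  -0.006 -0.985] [ 0.13 -0.56  2.03 -0.03  1.5   1.71] clr 247
1 [187.  73. 424.] tz [ 0.17  -0.006 -0.985] [ 0.06 -0.47  2.   -0.02  1.44  1.64] clr 274
2 [237.  70. 424.] tz [ 0.17  -0.006 -0.985] [ 0.03 -0.38  1.97 -0.01  1.38  1.61] clr 299
3 [287.  67. 424.] tz [ 0.17  -0.006 -0.985] [ 0.01 -0.29  1.92 -0.01  1.34  1.59] clr 325
4 [337.  64. 424.] tz [ 0.17  -0.006 -0.985] [ 0.   -0.2   1.86 -0.01  1.31  1.58] clr 352
5 [387.  61. 424.] tz [ 0.17  -0.006 -0.985] [-0.01 -0.11  1.79 -0.    1.29  1.57] clr 377
6 [437.  58. 424.] tz [ 0.17  -0.006 -0.985] [-0.01 -0.02  1.71 -0.    1.28  1.56] clr 401
7 [487.  55. 424.] tz [ 0.17  -0.006 -0.985] [-0.02  0.06  1.63 -0.    1.28  1.56] clr 424
```

Request:
move_arm(moves=[-0.4,0,0,0,-0.4,0,0,0])

```text
t: 30.12
eef_pos: [-50.4, 9.1, 400.1]
tcp_rot: [-3.124, -0.081, -0.005]
ft_force: [-0.4, 0.7, 0.4]
opening: 0.004
grip_force: 0.0
```

```bash
python3 t7.py
```

```text
30.125 q [ 1.081 -0.836  2.105 -0.065  1.819  2.638] clampTCP [-638.5  -23.2  400.1] [-3.124 -0.081 -0.005] [-0.4  0.7  0.4] 0.0038420653880191498
 [-50.   9. 400.] tz [ 0.081  0.017 -0.997] [ 1.08 -0.84  2.11 -0.06  1.82  2.64] clr 114
[[ 0.997 -0.003  0.081]
 [-0.005 -1.     0.017]
 [ 0.08  -0.018 -0.997]]
 [ 56.  76. 416.] tz [ 0.109 -0.003 -0.994] [ 0.29 -0.67  2.06 -0.03  1.64  1.86] clr 194
0 [106.  73. 416.] tz [ 0.109 -0.003 -0.994] [ 0.1  -0.6   2.05 -0.01  1.58  1.67] clr 221
1 [156.  70. 416.] tz [ 0.109 -0.003 -0.994] [ 0.04 -0.5   2.03 -0.01  1.51  1.61] clr 251
2 [206.  67. 416.] tz [ 0.109 -0.003 -0.994] [ 0.01 -0.41  1.99 -0.    1.45  1.59] clr 280
3 [256.  64. 416.] tz [ 0.109 -0.003 -0.994] [-0.   -0.31  1.95 -0.    1.4   1.57] clr 306
4 [306.  61. 416.] tz [ 0.109 -0.003 -0.994] [-0.01 -0.22  1.89 -0.    1.36  1.56] clr 330
5 [356.  58. 416.] tz [ 0.109 -0.003 -0.994] [-0.02 -0.13  1.82 -0.    1.34  1.55] clr 356
6 [406.  55. 416.] tz [ 0.109 -0.003 -0.994] [-0.03 -0.05  1.75 -0.    1.33  1.55] clr 380
7 [456.  52. 416.] tz [ 0.109 -0.003 -0.994] [-0.03  0.04  1.66  0.    1.33  1.54] clr 404
```

Request:
move_arm(moves=[0.12,-0.06,0.01,0,0.12,-0.06,0.01,0,0.12,-0.06,0.01,0,0.12,-0.06,0.01,0,0.12,-0.06,0.01,0,0.12,-0.06,0.01,0,0.12,-0.06,0.01,0,0.25,0,0.02,0,0.35,0,0.03,0,0.4,0,0.03,0])

```text
t: 31.38
eef_pos: [188.2, 81.3, 404.6]
tcp_rot: [-3.134, -0.097, -0.009]
ft_force: [-0.5, 1.3, 0.7]
opening: -0.001
grip_force: 0.0
```

```bash
python3 -c "
from h import *
st(); go(71,-30,240,8)"
```

```text
31.375 q [ 8.300e-02 -4.240e-01  2.027e+00 -2.000e-03  1.441e+00  1.662e+00] clampTCP [-406.8   68.8  404.6] [-3.134 -0.097 -0.009] [-0.5  1.3  0.7] -0.0010273689626256895
mm [450.7 135.9 208.5] norm/row [0.376 0.113 0.174]
```

Request:
move_arm(moves=[0.334,0.1,0.155,0,0.334,0.1,0.155,0,0.334,0.1,0.155,0,0.334,0.1,0.155,0,0.334,0.1,0.155,0,0.334,0.1,0.155,0,0.334,0.1,0.155,0,0.334,0.1,0.155,0,0.334,0.1,0.155,0,0,0,0,0])

```text
t: 32.62
eef_pos: [656.3, -55.9, 234.8]
tcp_rot: [-3.134, -0.092, -0.008]
ft_force: [-1.4, 0.0, -0.0]
opening: 0.003
grip_force: 0.0
```

```bash
python3 -c "
from h import *
st(); go(71,-28,138,3)"
```

```text
32.625 q [-0.195  0.487  1.512  0.028  1.055  1.37 ] clampTCP [ 71.2 -28.7 234.8] [-3.134 -0.092 -0.008] [-1.4  0.  -0. ] 0.0027419377550355673
mm [-9.   0.  96.4] norm/row [-0.02   0.     0.214]
```

Request:
move_arm(moves=[-0.02,0,0.214,0,-0.02,0,0.214,0,-0.02,0,0.214,0,-0.005,0,0.058,0,-0.005,0,0.058,0,-0.005,0,0.058,0,-0.005,0,0.058,0,-0.005,0,0.058,0])

```text
t: 33.62
eef_pos: [655.7, -54.1, 97.9]
tcp_rot: [-3.135, -0.096, -0.007]
ft_force: [-0.6, -2.3, 3.1]
opening: 0.005
grip_force: 1.6
```

Request:
move_arm(moves=[-0.004,0,0.045,0,0,0,0.013,0,0,0,0,0])

```text
t: 34.0
eef_pos: [655.7, -53.8, 89.0]
tcp_rot: [-3.135, -0.095, -0.007]
ft_force: [-0.0, -0.4, -0.3]
opening: 0.005
grip_force: 0.0
```

```bash
python3 -c "
from h import *
st()"
```

```text
34.0 q [-0.192  0.643  1.66   0.036  0.747  1.36 ] clampTCP [ 70.4 -26.6  89. ] [-3.135 -0.095 -0.007] [-0.  -0.4 -0.3] 0.004799952441385812
```

Request:
move_arm(moves=[0,0,0.02,0,0,0,0.01,0])

```text
t: 34.25
eef_pos: [656.5, -53.8, 86.3]
tcp_rot: [-3.135, -0.097, -0.007]
ft_force: [-7.1, 0.7, 21.0]
opening: 0.005
grip_force: 10.8
```

Request:
move_arm(moves=[0,0,0.013,0,0,0,0,0])

```text
t: 34.5
eef_pos: [656.7, -53.8, 85.6]
tcp_rot: [-3.135, -0.098, -0.007]
ft_force: [-9.0, 1.2, 25.1]
opening: 0.004
grip_force: 13.3
```

The lever is at its stop, with 25 N on it. Lifting off and going to the knob.

Request:
move_arm(moves=[0.01,0,-0.15,0,0.03,0,-0.3,0])

```text
t: 34.75
eef_pos: [655.0, -54.0, 149.9]
tcp_rot: [-3.134, -0.092, -0.007]
ft_force: [0.3, 0.2, 0.8]
opening: 0.005
grip_force: 0.0
```

```bash
python3 -c "
from h import *
st(); go(71,166,150,4)"
```

```text
34.75 q [-0.193  0.569  1.61   0.032  0.873  1.365] clampTCP [ 69.8 -26.8 149.9] [-3.134 -0.092 -0.007] [0.3 0.2 0.8] 0.004652769338819171
mm [  16.  -192.2    2.9] norm/row [ 0.027 -0.32   0.005]
```

Request:
move_arm(moves=[0.027,-0.32,0.005,0,0.027,-0.32,0.005,0,0.027,-0.32,0.005,0,0.027,-0.32,0.005,0,-0.015,0,0.165,0,-0.015,0,0.165,0,0,0,0,0])

```text
t: 35.62
eef_pos: [672.8, 138.1, 99.0]
tcp_rot: [-3.135, -0.092, -0.006]
ft_force: [-0.1, -0.7, -0.0]
opening: 0.005
grip_force: 0.0
```

```bash
python3 - <<'E'
from h import *; import cv2
st();go(71,106,100,1)
a=viewer.read_camera("scene")[160:260,250:380,::-1]; b=viewer.read_camera("top")[140:240,250:380,::-1]
cv2.imwrite("pics/k1.png",cv2.convertScaleAbs(cv2.resize(cv2.hconcat([a,b]),None,fx=3,fy=3,interpolation=cv2.INTER_CUBIC),alpha=1.5))
E
```

```text
35.625 q [ 0.108  0.666  1.572 -0.006  0.811  1.689] clampTCP [ 71.3 166.1  99. ] [-3.135 -0.092 -0.006] [-0.1 -0.7 -0. ] 0.005259417483263902
mm [-4.9 59.9 -1.8] norm/row [-0.033  0.399 -0.012]
```

View pics/k1.png

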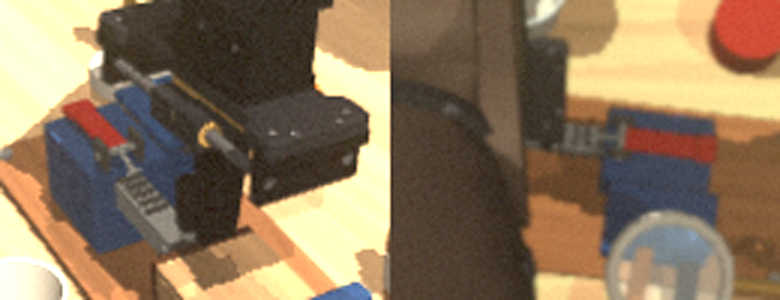

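The lever is down, at (95,125) in the crop, and the closed fingers are on the box side of the knob. Sliding the jaw back now.

Request:
move_arm(moves=[-0.008,0.1,0,0,-0.008,0.1,0,0,-0.008,0.1,0,0,-0.008,0.1,0,0])

```text
t: 36.22
eef_pos: [669.0, 77.7, 101.5]
tcp_rot: [-3.133, -0.098, -0.007]
ft_force: [-0.9, 8.6, 4.3]
opening: 0.004
grip_force: 4.7
```

Request:
move_arm(moves=[-0.003,0.03,0,0,-0.003,0.03,0,0,0,0,0,0])

```text
t: 36.6
eef_pos: [668.8, 74.8, 101.6]
tcp_rot: [-3.126, -0.101, -0.008]
ft_force: [5.2, 44.5, 1.3]
opening: 0.003
grip_force: 22.6
```

```bash
python3 -c "
from h import *
st()"
```

```text
36.6 q [0.008 0.643 1.616 0.019 0.782 1.573] clampTCP [ 72.7 102.6 101.6] [-3.126 -0.101 -0.008] [ 5.2 44.5  1.3] 0.003022218871775242
```

The jaw is at its stop: the force rose to 44 N with the TCP at y 102.6, so the knob is at about 86. Backing off and rising.

Request:
move_arm(moves=[0,-0.06,0,0,0,-0.1,0,0,0,-0.1,0,0,0,0,-0.4,0,0,0,-0.4,0,0.3,-0.2,-0.1,0,0.3,-0.3,0,0,0.3,-0.3,0,0,0.3,-0.3,0,0,0,0,0,0])

```text
t: 37.85
eef_pos: [834.2, 272.0, 249.1]
tcp_rot: [-3.135, -0.094, -0.004]
ft_force: [-1.6, -0.2, -1.0]
opening: 0.006
grip_force: 0.0
```

```bash
python3 - <<'E'
from h import *; import cv2
st()
a=viewer.read_camera("scene")[150:290,200:400,::-1]; b=viewer.read_camera("top")[110:250,220:420,::-1]
cv2.imwrite("pics/f1.png",cv2.convertScaleAbs(cv2.resize(cv2.hconcat([a,b]),None,fx=2,fy=2,interpolation=cv2.INTER_CUBIC),alpha=1.5))
E
```

```text
37.85 q [ 0.245  0.852  0.768 -0.017  1.429  1.822] clampTCP [221.  313.  249.1] [-3.135 -0.094 -0.004] [-1.6 -0.2 -1. ] 0.005597198549489308
```

View pics/f1.png

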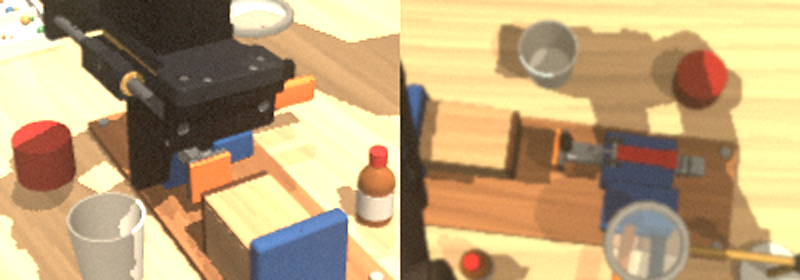

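The top half shows the cap flush on the box at (515,140), the jaw pad fully back at (560,145) and the lever down at (645,155). The bottle, tub and tin are where they were. The brush is out of the crop, but the arm never went near it. Handing in.

```bash
python3 -c "
from cell import order
print(order.job_done())"
```

```text
the job is handed in; nothing more can be done
None
```

The job is handed in at about 38 s: the cap is fully home, the red lever is pressed down and left down, the jaw is back at its stop, and I saw no sign of the magnifier, bottle, tub, tin or brush having been knocked or moved (the brush was not in the last picture).

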